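Seal the vacuum box and start it at the membrane key

TASK

The lid of the square vacuum box lies loosely on its seal: press it down at its corners, one after another and with moderate pushes, until it sits flat and fully home all round. Then press the large round start key of the control pad and keep a light, steady push on it for about a second so that it registers, without pressing the oblong keys beside it. Leave the jar and the brown bottle standing where they are.

Things in the scene. Friction and masses are not known exactly. Their poses are not given: they have to be found in the camera images.
- vacuum_box: Fixed square grey box, 136 x 136 mm outside, rim 63 mm above the table, 156 mm square flange (top at 44 mm), a small gauge and a tap on its front (-x). Origin: centre of its underside on the table; z up. Under each lid corner a stiff rubber seal block holds the lid up; it gives way at about 12 N, stays where it is pushed (no spring back) and is solid after 8 mm.
- lid: Loose white lid, 151 x 151 mm, plate 8 mm thick, 20 mm skirt outside the box walls with 3.5 mm play, bar handle in the middle (top 27 mm above the plate's underside). Origin: centre of the plate's underside, 78 mm above the box's origin at the start, 70 mm when home. It cracks above 40 N; a push in the middle meets all four seals and would need about 45 N.
- corner_front_left (a point): Top centre of the lid's round corner boss (32 mm wide) at the (-x, +y) corner of the lid's frame, 52 mm along both axes from its centre; 88 mm above the box's origin at the start, 80 mm fully home (home: below 83). Pushed down it takes about 12 N for 8 mm, then rises steeply. The lid rocks: while others are pressed this corner may rise up to 10 mm.
- corner_front_right (a point): Top centre of the lid's round corner boss (32 mm wide) at the (-x, -y) corner of the lid's frame, 52 mm along both axes from its centre; 88 mm above the box's origin at the start, 80 mm fully home (home: below 83). Pushed down it takes about 12 N for 8 mm, then rises steeply. The lid rocks: while others are pressed this corner may rise up to 10 mm.
- corner_back_right (a point): Top centre of the lid's round corner boss (32 mm wide) at the (+x, -y) corner of the lid's frame, 52 mm along both axes from its centre; 88 mm above the box's origin at the start, 80 mm fully home (home: below 83). Pushed down it takes about 12 N for 8 mm, then rises steeply. The lid rocks: while others are pressed this corner may rise up to 10 mm.
- corner_back_left (a point): Top centre of the lid's round corner boss (32 mm wide) at the (+x, +y) corner of the lid's frame, 52 mm along both axes from its centre; 88 mm above the box's origin at the start, 80 mm fully home (home: below 83). Pushed down it takes about 12 N for 8 mm, then rises steeply. The lid rocks: while others are pressed this corner may rise up to 10 mm.
- control_pad: Fixed flat grey control pad, 104 (x) x 170 (y) x 42 mm high, with a dark display window on its far (+x) half and a row of three white membrane keys along y on its near half. Origin: centre of its underside; z up. Behind it stand a hotplate with a flask and a clear hose (beyond x = 0.60 m, 210 to 310 mm above the table), to its right a big bottle: keep clear.
- start_key: The start key: the only round key, 38 mm across, at the +y (left) end of the row. It can be pressed only 2 mm, against a spring of 4 N per mm, then it is solid. It registers when more than 5 N is kept on it for 0.3 s, and is damaged above 40 N. Origin: on the panel surface under its centre, 42 mm above the table.
- start_key_top (a point): Centre of the start key's top face, 3.5 mm above the panel, 45.5 mm above the table.
- side_key_0: Middle key, oblong 18 (x) x 30 (y) mm, 3.5 mm high, 54 mm from the start key. Not to be pressed.
- side_key_1: Key at the -y end of the row, oblong like the middle one, 102 mm from the start key. Not to be pressed.
- specimen_jar: Bystander: clear jar with black screw cap, 50 mm wide, 65 mm high, loose. Origin: centre of its underside.
- brown_bottle: Bystander: brown bottle with white cap, 45 mm wide, 89 mm high, loose. Origin: centre of its underside.

How it is judged (in metres and radians):
On the way, in this order (a step that is already met when the one before it is completed fails the run):
1. all four corners of the lid are pressed home (z of each of corner_front_left, corner_front_right, corner_back_right, corner_back_left in the frame of vacuum_box below 0.083 m and horizontal distance between lid and vacuum_box below 0.008 m), for 0.2 s.
2. the start key is held with more than 5 N for 0.3 s while the lid is home (all of step 1 and contact force between start_key and anything else above 5 N), for 0.3 s.
At the end, for the whole second after the job is handed in: All four lid corners are home (boss tops less than 83 mm above the box's underside, 3 mm tolerance), the lid is at rest and centred on the box to 8 mm, and the start key has been let go (all of step 1 and contact force between start_key and anything else below 0.5 N and linear speed of lid below 0.01 m/s); the robot touches nothing.
It fails at once if an oblong key is pressed (more than 3 N) (contact force between any of side_key_0, side_key_1 and anything else above 3 N).
It fails at once if the start key is pushed with more than 40 N (contact force between start_key and anything else above 40 N).
It fails at once if the lid is pushed with more than 40 N (contact force between lid and the fingers above 40 N or contact force between lid and the arm above 40 N).
It fails at once if the jar or the brown bottle is moved by more than 20 mm or tipped (distance of any of specimen_jar, brown_bottle from where it was at the start of the episode above 0.02 m or angle between any of specimen_jar, brown_bottle's own z axis and vertical above 0.3 rad).
It also fails if it takes over 61 s, if anything falls off the work surface, if the arm or the gripper's body presses on something with over 40 N, if the wrist force passes 120 N, or if a joint passes its speed limit or range.

ROBOT

A 6-joint arm with a two-finger parallel gripper is mounted at the origin on a cart in front of the work surface, level with it; the furniture and walls round the work are solid. World frame = base frame: x ahead of the robot, y to its left, z up, the work surface at z = 0. Lengths are in mm, angles in rad, forces in N, time in s.
With the tool pointing down it reaches from about 350 to 975 mm from the base axis. Payload 7.1 kg.
Tool frame: the origin (TCP) lies midway between the tips of the shut fingers; the grasp point (between the pads) lies 19 mm behind it (ctrl.tcp_to_grasp is the distance from the TCP to the grasp point, in mm); z points along the fingers, y is the line along which they close (so a half turn about z gives the same grasp; the last joint's range is limited). The gripper opens to 88 mm and grips with 3 to 60 N. Pads are 20 mm wide; open, the fingers measure 115 mm over their backs; the gripper's body (75 mm by 178 mm) begins 61 mm behind the grasp point.
Start: joints at [-1.267, 0.423, 1.63, -0, 1.089, -0.019], TCP at [198.282, -592.696, 222.675] pointing down, gripper open.
Joint ranges: [-3, 3], [-0.9, 2.11], [0.09, 2.58], [-1.31, 4.45], [0.11, 2.69], [-2.54, 2.54]. Speed limits (rad/s): [2.39, 2.39, 3.01, 3.14, 3.14, 3.14].

INTERFACE

Orientations are given as a rotation vector (axis times angle).
In Python, from workcell import get_obs, cams, ticket, boxes_of, ctrl gives the robot as it stands.
- The arm moves only by the shell command python3 -m creep 'ROWS' [OPENING]. ROWS is JSON, one flat list of numbers, 4 for each row, row after row: the shift along the world's x, y, z in m, then the turn about the world's z in rad. In form: [tx, ty, tz, spin, tx, ty, tz, spin, ...]. A call has 1 to 10 rows; each row is the pose to reach, as a shift and turn from the pose commanded when the call began; what a row does not reach only later rows make up. A row lasts 1/12 s, in which the tool goes at most 41.7 mm and 7.16 degrees, less where a joint would pass 70% of its speed; a pose out of reach is approached as far as the arm can. A call with a gripper value outside its range is refused whole. OPENING is the opening, from 0 (shut) to 1 (fully open), set as the call begins (- or left out, the last holds). The fingers move at their own pace and stop on an object; the grip force is fixed at half the most. Time passes only in rows, so rows that repeat a pose let the fingers close. It gives the time, the measured TCP pose, the force, the opening and the grip force at its end, in the units of the state.
- get_obs(): the state, without advancing time (a new reading comes with each control period).
- cams.get_image(name): name is "side" or "top" or "wrist"; returns (picture, depth): 480x640x3 uint8, red, green, blue; 480x640 float32, mm along the optical axis (not along the pixel's ray), 0 where there is no reading.
- cams.get_calibration(name): a dict with "mtx" (3x3 intrinsics, pixels), "D" ([k1, k2, p1, p2, k3] as OpenCV has them; the pictures are not rectified), "R" (3x3) and "t" (3): a world point X has camera coordinates R X + t; the wrist camera has in their place "mount" (4x4, takes a point from camera to tool coordinates, whose origin is the TCP and whose axes are the flange's). Camera axes: x right, y down, z forward; pixel columns grow to the right and rows downward; lengths in mm; the calibration is good to about 2 mm. A picture is of the moment at which its call begins: read the wrist's pose just before it. get_calibration takes no time and is no camera call.
- ticket.close_job(): hands the job in; it is judged then, once.
Trained networks look in the newest picture that a camera, given by its name, has taken for a name from the list of things; names that differ only in an ending like _2 or _b are one class to them, and where a whole thing is asked for, a point or a joint stands for the part that bears it (a point fixed in the world has none). Each returns a list of dicts, best first, with "score" (0 to 1); they miss things now and then, are a little off and sometimes report something else, mostly with a low value. They report only what shows in the picture. A call takes as long as a camera call.
- boxes_of(camera, target): "centre" ([column, row] in pixels, amid what is visible of it).
The state is a dict: "t": time; "qpos": joint angles; "qvel": joint speeds; "joint_torque": joint torques, N m; "ee_pos": TCP position; "orientation": TCP orientation; "ft_force": force on the tool from outside, world axes, zero at the start; "moment": the same for the moment, N m; "width": finger opening in mm; "grasp_force": force on a finger pad.
Only numpy, scipy, OpenCV 4.12 (cv2) and the standard library are available. Lean on these libraries where they do the work, as an engineer would, in place of code of your own. Each camera call takes 0.05 s, during which the arm holds its last target. There are 200 camera calls.

## Working session

There is one attempt and no reset: what is moved stays moved. The work goes in short steps, Python scripts to look and compute and a shell command to move; the robot and the scene stay as the last step left them, time stands still between calls to the robot, and variables do not carry over. Pictures are saved under pics/ and viewed, at most 10 in all, crops included, and the job is handed in when it is done.

```bash
mkdir -p pics; ls
cat > h.py <<'E'
import numpy as np, cv2
from workcell import get_obs, cams, ticket, boxes_of, ctrl
def world(cam, px, depth=None, z=None, obs=None):
    c=cams.get_calibration(cam); K=np.array(c["mtx"],float); D=np.array(c["D"],float)
    u=cv2.undistortPoints(np.array([[px]],float),K,D)[0,0]; ray=np.array([u[0],u[1],1.])
    if "R" in c:
        R=np.array(c["R"]).T; o=-R@np.array(c["t"]).ravel()
    else:
        M=np.array(c["mount"]); Rt=cv2.Rodrigues(np.array(obs["orientation"],float))[0]
        R=Rt@M[:3,:3]; o=Rt@M[:3,3]+np.array(obs["ee_pos"])
    d=R@ray
    s=depth if z is None else (z-o[2])/d[2]
    return o+s*d
E
python3 - <<'E'
from h import *
for c in ("top","side"):
    p,d=cams.get_image(c); cv2.imwrite(f"pics/{c}0.png",p[:,:,::-1]); np.save(f"{c}_d.npy",d)
    for n in ["lid","corner_front_left","corner_front_right","corner_back_right","corner_back_left","start_key","side_key_0","control_pad","specimen_jar","brown_bottle"]:
        for b in boxes_of(c,n)[:4]:
            x,y=b["centre"]; z=d[int(y),int(x)]
            print(c,n,round(b["score"],2),np.round([x,y]),np.round(world(c,(x,y),z)) if z>0 else None)
o=get_obs();print(o["t"],o["ft_force"],o["orientation"],o["width"])
E
```

```text
pics
top lid 0.7 [262. 248.] [423. 274. 101.]
top lid 0.49 [453. 200.] [ 527. -123.   40.]
top corner_front_left 0.72 [260. 247.] [426. 281.  85.]
top corner_front_right 0.64 [264. 246.] [426. 270. 103.]
top corner_back_right 0.98 [260. 244.] [429. 278. 104.]
top corner_back_left 0.72 [258. 247.] [427. 284.  85.]
top start_key 0.81 [433. 210.] [506. -79.  42.]
top control_pad 0.86 [454. 202.] [ 523. -125.   42.]
top specimen_jar 0.62 [372. 238.] [444.  52.  62.]
top specimen_jar 0.54 [430. 207.] [511. -72.  45.]
top specimen_jar 0.49 [150. 244.] [439. 510.  62.]
top brown_bottle 0.84 [149. 243.] [442. 511.  65.]
side lid 0.71 [308. 270.] [425. 321.  85.]
side corner_front_left 0.76 [310. 266.] [424. 308.  85.]
side corner_front_right 0.79 [309. 268.] [425. 312.  85.]
side corner_back_right 0.85 [310. 265.] [426. 304.  86.]
side corner_back_left 0.56 [311. 266.] [422. 307.  85.]
side side_key_0 0.48 [306. 188.] [ 513. -127.   43.]
side control_pad 0.59 [300. 195.] [522. -78.  46.]
side specimen_jar 0.68 [322. 226.] [435.  77.  46.]
side specimen_jar 0.64 [302. 197.] [513. -71.  43.]
side brown_bottle 0.67 [279. 356.] [437. 543.  53.]
side brown_bottle 0.41 [324. 225.] [431.  70.  46.]
1.1 [ 0.33223692 -0.03558535 -0.44025191] [-3.10071643e+00 -5.04874722e-01  3.00486576e-05] 87.98510296583362
```

View pics/top0.png

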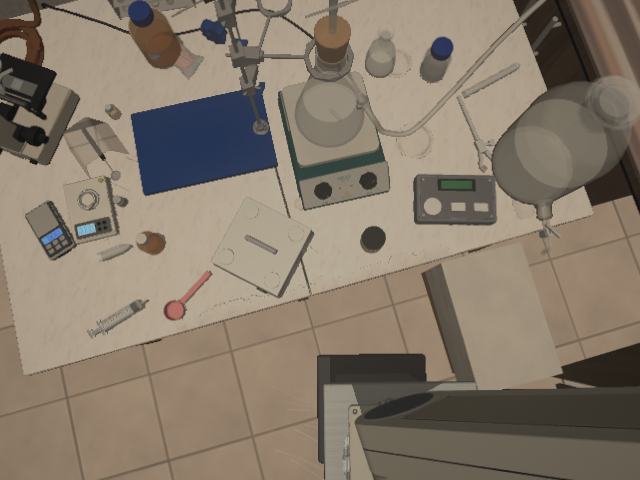

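View pics/side0.png

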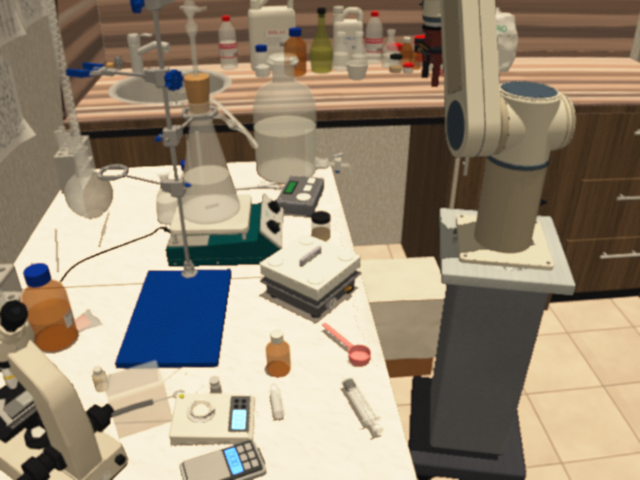

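The top view shows the lid at about (262,247), turned by roughly 30°, with bosses near (251,211), (295,237), (272,282) and (221,255). The round key is at (432,206), the jar at (373,238) and the brown bottle at (150,243). The side view agrees. Next I'll fit the lid yaw from depth and check for obstacles on the way.

Run:
```python
from h import *
d=np.load("top_d.npy"); c=cams.get_calibration("top"); K=np.array(c["mtx"],float); D=np.array(c["D"],float)
v,u=np.mgrid[0:480,0:640]
n=cv2.undistortPoints(np.stack([u.ravel(),v.ravel()],-1).astype(float)[:,None],K,D)[:,0]
R=np.array(c["R"]);t=np.array(c["t"]).ravel()
P=(np.c_[n,np.ones(len(n))]*d.reshape(-1,1)-t)@R
P=P.reshape(480,640,3); np.save("P.npy",P)
print("cam",-R.T@t)
def rect(m):
    q=P[m][:,:2].astype(np.float32); r=cv2.minAreaRect(q); return r,len(q)
X,Y,Z=P[...,0],P[...,1],P[...,2]
m=(abs(X-424)<120)&(abs(Y-278)<120)&(Z>75)&(Z<115); print("lid",rect(m),np.median(Z[m]))
m2=m&(Z<87); print(np.median(Z[m2]))
m=(abs(X-520)<80)&(abs(Y+125)<110)&(Z>30)&(Z<52);print("pad",rect(m),np.median(Z[m]))
# tall obstacles z>120 with x<650
for y0 in range(-450,500,50):
    m=(Y>y0)&(Y<y0+50)&(Z>120)&(X>250)&(X<900)&(v<350)
    if m.sum()>3:print(y0,"minx",X[m].min().round(),"z there",Z[m][X[m].argmin()].round(),"zmax",Z[m].max().round())
Rt=cv2.Rodrigues(np.array(get_obs()["orientation"]))[0];print("tool y",Rt[:,1], "mount",cams.get_calibration("wrist")["mount"])
```

```text
cam [ 275.70750776  159.28624627 1131.81598891]
lid (((465.4193115234375, 260.32208251953125), (152.5860137939453, 231.05990600585938), 62.6998291015625), 5735) 85.62852484155684
84.92764806024542
pad (((540.3956909179688, -139.2294921875), (189.51991271972656, 123.62350463867188), 88.2750244140625), 3942) 42.27269577402177
-450 minx 544.0 z there 151.0 zmax 164.0
-400 minx 531.0 z there 215.0 zmax 281.0
-350 minx 518.0 z there 160.0 zmax 364.0
-300 minx 519.0 z there 148.0 zmax 364.0
-250 minx 538.0 z there 175.0 zmax 276.0
-200 minx 745.0 z there 265.0 zmax 274.0
-150 minx 695.0 z there 247.0 zmax 269.0
-100 minx 646.0 z there 227.0 zmax 252.0
-50 minx 608.0 z there 218.0 zmax 234.0
0 minx 603.0 z there 244.0 zmax 252.0
50 minx 604.0 z there 246.0 zmax 326.0
100 minx 624.0 z there 124.0 zmax 518.0
150 minx 276.0 z there 1132.0 zmax 1132.0
200 minx 664.0 z there 121.0 zmax 356.0
250 minx 659.0 z there 468.0 zmax 501.0
300 minx 664.0 z there 463.0 zmax 481.0
450 minx 868.0 z there 125.0 zmax 170.0
tool y [ 3.17239695e-01 -9.48345387e-01 -4.44771430e-05] mount [[-1.84195438e-04 -9.63721338e-01 -2.66910376e-01  7.34113258e+01]
 [ 9.99999930e-01 -2.64267186e-04  2.64075538e-04  3.83180121e-01]
 [-3.25030885e-04 -2.66910309e-01  9.63721319e-01 -1.61489464e+02]
 [ 0.00000000e+00  0.00000000e+00  0.00000000e+00  1.00000000e+00]]
```

```bash
python3 -c "
import cv2
a=cv2.imread('pics/top0.png')
cv2.imwrite('pics/crop1.png',cv2.hconcat([cv2.resize(a[190:300,205:320],(400,383),interpolation=3),cv2.resize(a[165:275,400:515],(400,383),interpolation=3)]))"
```

```text
(no output)
```

View pics/crop1.png

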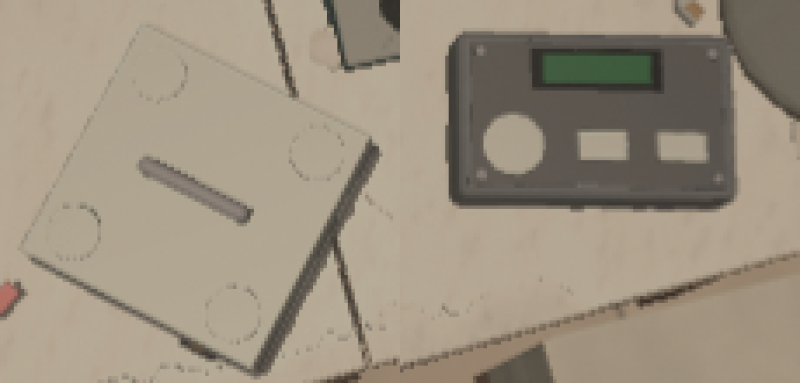

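The crop shows the four bosses at crop pixels (160,76), (317,152), (233,313) and (75,231). The round key is at (113,143) in the right-hand half.

Run:
```python
from h import *
B=[]
for p in [(160,76),(317,152),(233,313),(75,231)]:
    q=(205+p[0]/3.478-.4,190+p[1]/3.482-.4); w=world("top",q,z=88); B.append(w); print(np.round(q,1),np.round(w,1))
B=np.array(B);c=B.mean(0);print("centre",c, "dist",np.linalg.norm(B-c,axis=1))
for k in range(4):
    e=B[(k+1)%4]-B[k];print(np.linalg.norm(e),np.degrees(np.arctan2(e[1],e[0])))
print("key",world("top",(400+113/3.478-.4,165+143/3.482-.4),z=45.5))
```

```text
[250.6 211.4] [499.  299.4  88. ]
[295.7 233.3] [452.8 208.5  88. ]
[271.6 279.5] [360.9 256.9  88. ]
[226.2 255.9] [409.1 347.6  88. ]
centre [430.46154337 278.09494674  88.        ] dist [71.76130482 73.11535257 72.71015022 72.67198059]
101.97047419188725 -116.90210950591964
103.90338197203579 152.2269870273248
102.67844817955248 61.99679281123767
101.94348727127543 -28.177077081435264
key [514.45553226 -76.64678566  45.5       ]
```

```bash
python3 -m creep '[0.152,0.313,0,0.9,0.152,0.313,0,0.9,0.152,0.313,0,0.9,0.152,0.313,0,0.9,0.152,0.313,0,0.9,0.152,0.313,0,0.9,0.152,0.313,0,0.9,0.152,0.313,0,0.9,0.152,0.313,0,0.9]' 0
```

```text
t: 1.85
ee_pos: [351.1, -275.8, 222.7]
orientation: [-2.568, -1.808, -0.001]
ft_force: [-1.3, -0.6, -0.2]
width: 31.1
grasp_force: 0.0
```

```bash
python3 -m creep '[0.04,0.28,0,0.9,0.04,0.28,0,0.9,0.04,0.28,0,0.9,0.04,0.28,0,0.9,0.04,0.28,0,0.9,0.04,0.28,0,0.9,0.06,0.48,0,0.9,0.06,0.48,0,0.9,0.06,0.48,0,0.9,0.06,0.48,0,0.9]' && python3 -m creep '[0,0.077,0,0,0,0.077,0,0,0,0.077,0,0,0,0.077,0,0]'
python3 - <<'E'
from h import *
o=get_obs(); p,d=cams.get_image("wrist"); cv2.imwrite("pics/w1.png",p[:,:,::-1]); np.save("w1d.npy",d)
import json; json.dump({k:np.array(o[k]).tolist() for k in("ee_pos","orientation")},open("w1.json","w"))
print(o)
c=cams.get_calibration("wrist");K=np.array(c["mtx"],float);D=np.array(c["D"],float)
M=np.array(c["mount"]);Rt=cv2.Rodrigues(np.array(o["orientation"]))[0];R=Rt@M[:3,:3];t0=Rt@M[:3,3]+np.array(o["ee_pos"])
for w in [(499,299.4,88),(452.8,208.5,88),(360.9,256.9,88),(409.1,347.6,88)]:
    q=R.T@(np.array(w)-t0);print(cv2.projectPoints(q[None],np.zeros(3),np.zeros(3),K,D)[0].ravel().round())
E
```

```text
t: 2.68
ee_pos: [403.1, 135.8, 223.1]
orientation: [1.531, 2.742, 0.001]
ft_force: [1.3, -0.5, 1.2]
width: 0.2
grasp_force: 0.0
t: 3.02
ee_pos: [403.0, 212.1, 222.7]
orientation: [1.526, 2.746, -0.0]
ft_force: [0.3, 0.2, 0.2]
width: 0.8
grasp_force: 0.0
{'t': 3.0167, 'qpos': array([ 4.58513838e-01,  1.71541404e-01,  1.99136790e+00, -1.54758670e-04,
        9.78603459e-01, -9.73957917e-02]), 'qvel': array([-0.05505024, -0.01483233,  0.02945063, -0.00716648,  0.00363036,
       -0.01558143]), 'joint_torque': array([  1.57624952, -35.86773276, -26.0146147 ,   0.20689527,
        -0.0993957 ,   0.21385602]), 'ee_pos': array([402.97371259, 212.13386133, 222.65440634]), 'orientation': array([ 1.52644721e+00,  2.74565369e+00, -1.14650231e-05]), 'ft_force': array([0.28037377, 0.21123219, 0.24772658]), 'moment': array([-0.00996503, -0.1242626 ,  0.06223394]), 'grasp_force': 0.0, 'width': 0.7510257490003526}
[500. 198.]
[378. 267.]
[307. 146.]
[439.  67.]
```

View pics/w1.png

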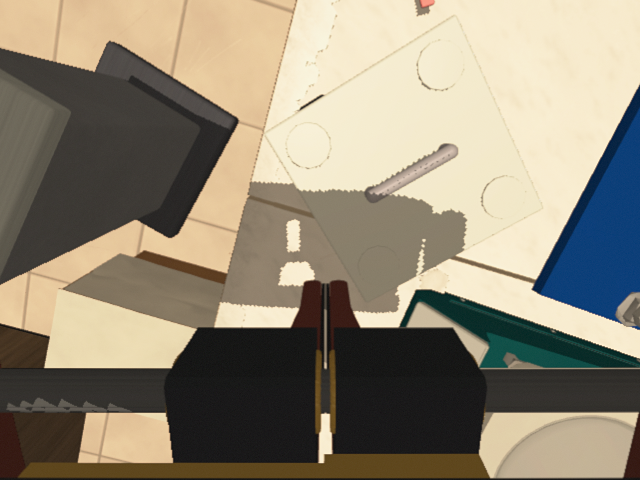

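The wrist picture shows the bosses at (503,198), (378,265), (308,145) and (440,65). Each is within 3 px of where my estimates project, so the positions hold. I'll press the first corner, at (453,208).

```bash
python3 -m creep '[0.05,-0.004,0,0,0.05,-0.004,-0.02,0,0.05,-0.004,-0.06,0,0.05,-0.004,-0.1,0,0.05,-0.004,-0.122,0,0.05,-0.004,-0.122,0]' && python3 -m creep '[0,0,-0.003,0,0,0,-0.006,0,0,0,-0.009,0,0,0,-0.011,0,0,0,-0.013,0,0,0,-0.014,0,0,0,-0.014,0]'
```

```text
t: 3.57
ee_pos: [450.2, 203.4, 96.7]
orientation: [-1.533, -2.736, 0.011]
ft_force: [-0.6, 0.1, -0.3]
width: 0.5
grasp_force: 0.0
t: 4.15
ee_pos: [453.9, 206.7, 87.8]
orientation: [1.531, 2.742, 0.002]
ft_force: [-1.0, -1.6, 7.1]
width: 0.7
grasp_force: 3.4
```

```bash
python3 -m creep '[0,0,-0.001,0,0,0,-0.002,0,0,0,-0.003,0,0,0,-0.004,0,0,0,-0.005,0,0,0,-0.005,0]' && python3 -m creep '[0,0,-0.001,0,0,0,-0.002,0,0,0,-0.003,0,0,0,-0.003,0]'
```

```text
t: 4.65
ee_pos: [454.2, 206.3, 83.4]
orientation: [1.53, 2.742, 0.001]
ft_force: [-1.4, -5.8, 14.9]
width: 0.3
grasp_force: 7.6
t: 4.98
ee_pos: [454.3, 206.2, 81.0]
orientation: [1.53, 2.741, 0.001]
ft_force: [-2.5, -8.2, 23.5]
width: 0.6
grasp_force: 12.3
```

```bash
python3 -m creep '[0,0,0.03,0,-0.03,0.016,0.032,0,-0.06,0.033,0.032,0,-0.092,0.05,0.032,0,-0.092,0.05,0.028,0,-0.092,0.05,0.022,0,-0.092,0.05,0.018,0,-0.092,0.05,0.014,0,-0.092,0.05,0.011,0,-0.092,0.05,0.009,0]' && python3 -m creep '[0,0,-0.001,0,0,0,-0.002,0,0,0,-0.003,0,0,0,-0.004,0,0,0,-0.004,0]'
```

```text
t: 5.82
ee_pos: [362.0, 256.1, 87.3]
orientation: [-1.534, -2.742, 0.001]
ft_force: [-1.6, -1.1, 11.6]
width: 0.7
grasp_force: 6.0
t: 6.23
ee_pos: [361.8, 255.9, 83.9]
orientation: [1.534, 2.742, -0.001]
ft_force: [-1.5, -3.9, 10.0]
width: 0.2
grasp_force: 5.1
```

Commanded z is now 83.7 mm. I'll go down another 4.5 mm, in small steps.

```bash
python3 -m creep '[0,0,-0.001,0,0,0,-0.002,0,0,0,-0.003,0,0,0,-0.0035,0,0,0,-0.004,0,0,0,-0.0045,0,0,0,-0.0045,0]'
```

```text
t: 6.82
ee_pos: [361.7, 255.6, 80.5]
orientation: [1.533, 2.742, -0.001]
ft_force: [-5.4, -7.7, 29.5]
width: 0.4
grasp_force: 15.2
```

```bash
python3 -m creep '[0,0,0.03,0,0.016,0.03,0.032,0,0.032,0.06,0.032,0,0.048,0.091,0.032,0,0.048,0.091,0.028,0,0.048,0.091,0.022,0,0.048,0.091,0.018,0,0.048,0.091,0.014,0,0.048,0.091,0.011,0,0.048,0.091,0.009,0]' && python3 -m creep '[0,0,-0.001,0,0,0,-0.002,0,0,0,-0.003,0,0,0,-0.004,0,0,0,-0.005,0,0,0,-0.006,0,0,0,-0.006,0]'
```

```text
t: 7.65
ee_pos: [408.5, 346.4, 87.9]
orientation: [-1.533, -2.741, 0.003]
ft_force: [-4.5, -2.0, 11.7]
width: 0.4
grasp_force: 5.5
t: 8.23
ee_pos: [408.4, 346.9, 83.0]
orientation: [-1.533, -2.741, 0.001]
ft_force: [-4.7, -1.1, 11.0]
width: 0.5
grasp_force: 6.3
```

```bash
python3 -m creep '[0,0,-0.001,0,0,0,-0.002,0,0,0,-0.003,0,0,0,-0.0035,0,0,0,-0.0035,0]'
```

```text
t: 8.65
ee_pos: [408.4, 347.2, 80.9]
orientation: [-1.533, -2.741, 0.001]
ft_force: [-9.8, -1.6, 27.9]
width: 0.3
grasp_force: 14.0
```

```bash
python3 -m creep '[0,0,0.03,0,0.03,-0.016,0.032,0,0.06,-0.032,0.032,0,0.09,-0.048,0.032,0,0.09,-0.048,0.028,0,0.09,-0.048,0.022,0,0.09,-0.048,0.018,0,0.09,-0.048,0.014,0,0.09,-0.048,0.011,0,0.09,-0.048,0.009,0]' && python3 -m creep '[0,0,-0.001,0,0,0,-0.002,0,0,0,-0.003,0,0,0,-0.004,0,0,0,-0.005,0,0,0,-0.006,0,0,0,-0.006,0]'
```

```text
t: 9.48
ee_pos: [497.9, 299.5, 87.4]
orientation: [-1.53, -2.743, 0.003]
ft_force: [-2.1, -2.2, 9.6]
width: 0.6
grasp_force: 4.9
t: 10.07
ee_pos: [498.3, 299.7, 82.1]
orientation: [-1.53, -2.744, 0.001]
ft_force: [-2.1, -3.1, 7.2]
width: 0.7
grasp_force: 3.8
```

```bash
python3 -m creep '[0,0,-0.001,0,0,0,-0.002,0,0,0,-0.003,0,0,0,-0.0035,0,0,0,-0.0035,0]'
```

```text
t: 10.48
ee_pos: [498.4, 299.8, 80.1]
orientation: [1.53, 2.744, -0.001]
ft_force: [-5.6, -5.4, 21.6]
width: 0.6
grasp_force: 10.9
```

```bash
python3 -m creep '[0,0,0.04,0,0,0,0.08,0,-0.03,-0.03,0.12,0,-0.06,-0.06,0.145,0,-0.095,-0.088,0.145,0,-0.095,-0.088,0.145,0,-0.095,-0.088,0.145,0,-0.095,-0.088,0.145,0]'
python3 - <<'E'
from h import *; import json
def plane(o,d,dz):
    c=cams.get_calibration("wrist");K=np.array(c["mtx"],float);D=np.array(c["D"],float)
    M=np.array(c["mount"]);Rt=cv2.Rodrigues(np.array(o["orientation"],float))[0];R=Rt@M[:3,:3];t0=Rt@M[:3,3]+np.array(o["ee_pos"])
    v,u=np.mgrid[0:320,200:600]
    n=cv2.undistortPoints(np.stack([u.ravel(),v.ravel()],-1).astype(float)[:,None],K,D)[:,0]
    z=d[v.ravel(),u.ravel()]
    P=(np.c_[n,np.ones(len(n))]*z[:,None])@R.T+t0
    P=P[(z>0)]
    for w in [(453,208),(361,257),(409,348),(499,299)]:
        m=np.hypot(P[:,0]-w[0],P[:,1]-w[1])<11
        q=P[m&(P[:,2]>50)&(P[:,2]<110)]; print(dz,w,len(q),np.median(q[:,2]).round(1),q[:,2].std().round(1))
    m=np.hypot(P[:,0]-430,P[:,1]-278)<130; q=P[m&(abs(P[:,2])<15)]; print("table",len(q),np.median(q[:,2]).round(1))
plane(json.load(open("w1.json")),np.load("w1d.npy"),"before")
o=get_obs();p,d=cams.get_image("wrist");cv2.imwrite("pics/w2.png",p[:,:,::-1]);plane(o,d,"after");print(o["ee_pos"],o["ft_force"])
E
```

```text
t: 11.15
ee_pos: [403.4, 211.6, 223.7]
orientation: [1.531, 2.742, 0.002]
ft_force: [0.1, 0.1, 0.1]
width: 0.6
grasp_force: 0.0
before (453, 208) 614 87.4 0.6
before (361, 257) 781 87.4 0.7
before (409, 348) 904 87.3 0.8
before (499, 299) 702 87.3 0.7
table 19243 -0.7
after (453, 208) 589 79.3 0.7
after (361, 257) 735 79.3 0.8
after (409, 348) 846 79.1 0.8
after (499, 299) 662 79.1 0.7
table 20881 -0.7
[403.40158224 211.57316278 223.70053406] [0.12324044 0.06686181 0.08834573]
```

View pics/w2.png

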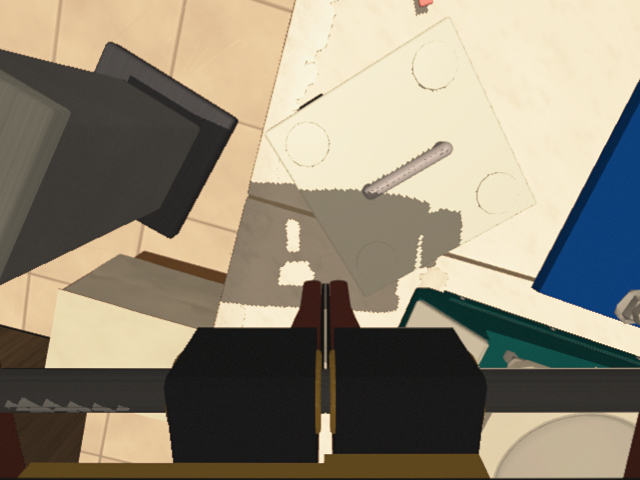

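All four boss tops have gone from 87.4 to about 79.2 mm, level, and the lid hasn't moved sideways. Next is the key. I'm turning the gripper so its long side runs along y, away from the hose.

```bash
python3 -m creep '[0.027,-0.289,-0.02,1.02,0.027,-0.289,-0.02,1.02,0.027,-0.289,-0.02,1.02,0.027,-0.289,-0.02,1.02,0.027,-0.289,-0.02,1.02,0.027,-0.289,-0.02,1.02,0.027,-0.289,-0.02,1.02,0.027,-0.289,-0.02,1.02,0.027,-0.289,-0.02,1.02,0.027,-0.289,-0.02,1.02]' && python3 -m creep '[0,0,0,0,0,0,0,0]'
python3 - <<'E'
from h import *
o=get_obs();p,d=cams.get_image("wrist");cv2.imwrite("pics/w3.png",p[:,:,::-1]);np.save("w3d.npy",d)
import json; json.dump({k:np.array(o[k]).tolist() for k in("ee_pos","orientation")},open("w3.json","w"))
for b in boxes_of("wrist","start_key"):print(b,world("wrist",b["centre"],z=45.5,obs=o))
print(o["ee_pos"],o["qpos"])
E
```

```text
t: 12.03
ee_pos: [432.7, -79.9, 202.4]
orientation: [0.008, -3.141, 0.001]
ft_force: [0.3, 0.8, -0.8]
width: 0.2
grasp_force: 0.0
t: 12.2
ee_pos: [432.0, -77.3, 202.6]
orientation: [-0.002, -3.141, -0.0]
ft_force: [-0.1, 0.4, -1.4]
width: 0.5
grasp_force: 0.0
[431.97014416 -77.33663356 202.61305917] [-2.04387813e-01  1.76825138e-01  2.04194246e+00  1.98797904e-04
  9.23520534e-01 -1.77432817e+00]
```

View pics/w3.png

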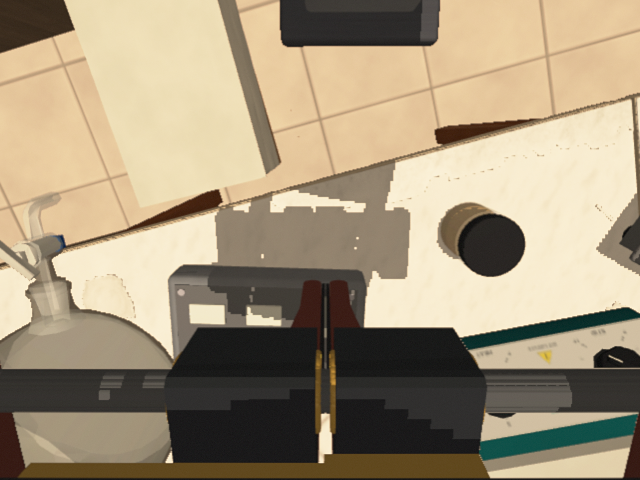

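The wrist view shows the two oblong keys at (207,314) and (264,316). The round key is hidden behind the fingers, so I'll extrapolate its position along the row.

Run:
```python
from h import *; import json
o=json.load(open("w3.json"))
a=world("wrist",(207,314),z=45.5,obs=o);b=world("wrist",(264,316),z=45.5,obs=o)
e=(b-a)/np.linalg.norm(b-a);print(a,b,np.linalg.norm(b-a),b+54*e,a+102*e)
for p in [(181,293),(352,292)]: print("screws",world("wrist",p,z=42,obs=o))
```

```text
[ 510.9667491  -177.57270869   45.5       ] [ 512.8463848  -129.39697519   45.5       ] 48.21238770815014 [514.95165966 -75.43802952  45.5       ] [514.94337939 -75.65025576  45.5       ]
screws [ 493.31509583 -199.11879774   42.        ]
screws [492.53701188 -54.9581334   42.        ]
```

```bash
python3 -m creep '[0,0,-0.04,0,0,0,-0.08,0,0.02,0.001,-0.11,0,0.05,0.001,-0.12,0,0.083,0.001,-0.125,0,0.083,0.001,-0.135,0,0.083,0.001,-0.145,0,0.083,0.001,-0.15,0,0.083,0.001,-0.15,0]'
```

```text
t: 13.05
ee_pos: [512.0, -75.8, 51.9]
orientation: [0.002, -3.138, -0.001]
ft_force: [0.3, -0.5, -0.5]
width: 0.4
grasp_force: 0.0
```

```bash
python3 -m creep '[0.001,0,-0.002,0,0.001,0,-0.004,0,0.001,0,-0.006,0,0.001,0,-0.007,0,0.001,0,-0.007,0]' && python3 -m creep '[0,0,-0.0005,0,0,0,-0.001,0,0,0,-0.001,0]'
```

```text
t: 13.47
ee_pos: [515.1, -76.6, 46.3]
orientation: [-0.002, 3.141, -0.0]
ft_force: [0.6, -0.4, 0.4]
width: 0.7
grasp_force: 0.0
t: 13.72
ee_pos: [515.3, -76.5, 45.3]
orientation: [-0.002, 3.141, -0.0]
ft_force: [-0.8, -0.5, 2.6]
width: 0.1
grasp_force: 1.0
```

```bash
python3 -m creep '[0,0,-0.0005,0,0,0,-0.001,0,0,0,-0.0015,0,0,0,-0.002,0,0,0,-0.002,0,0,0,-0.002,0]'
```

```text
t: 14.22
ee_pos: [515.3, -76.5, 43.8]
orientation: [-0.002, 3.141, -0.0]
ft_force: [-2.5, -0.3, 9.6]
width: 0.5
grasp_force: 5.0
```

```bash
python3 -m creep '[0,0,-0.0005,0,0,0,-0.0005,0,0,0,-0.0005,0,0,0,-0.0005,0,0,0,-0.0005,0,0,0,-0.0005,0,0,0,-0.0005,0,0,0,-0.0005,0,0,0,-0.0005,0,0,0,-0.0005,0]' && python3 -m creep '[0,0,0,0,0,0,0,0,0,0,0,0,0,0,0,0,0,0,0,0,0,0,0,0]'
```

```text
t: 15.05
ee_pos: [515.4, -76.6, 43.7]
orientation: [-0.002, 3.141, -0.0]
ft_force: [-4.2, -1.0, 15.9]
width: 0.4
grasp_force: 7.8
t: 15.55
ee_pos: [515.4, -76.5, 43.7]
orientation: [-0.002, 3.141, -0.0]
ft_force: [-3.8, -0.5, 14.8]
width: 0.3
grasp_force: 7.8
```

The key was held at about 10–16 N for well over a second. Now I'll release it and back away.

```bash
python3 -m creep '[0,0,0.03,0,-0.02,0,0.06,0,-0.05,0,0.09,0,-0.08,0,0.12,0,-0.08,0,0.15,0,-0.08,0,0.15,0,-0.08,0,0.15,0,-0.08,0,0.15,0,-0.08,0,0.15,0]'
python3 - <<'E'
from h import *
P0=np.load("P.npy")
p,d=cams.get_image("top"); cv2.imwrite("pics/top1.png",p[:,:,::-1])
for n in ["specimen_jar","brown_bottle"]:
    for b in boxes_of("top",n)[:2]: print(n,b)
for q in [(251,211),(296,233),(272,280),(226,256)]:
    w=d[q[1]-2:q[1]+3,q[0]-2:q[0]+3]; print(q,world("top",q,float(np.median(w)))[2].round(1),P0[q[1],q[0],2].round(1))
o=get_obs();print(o["t"],o["ft_force"])
E
```

```text
t: 16.3
ee_pos: [434.8, -76.3, 191.6]
orientation: [0.002, -3.14, -0.001]
ft_force: [-0.0, -0.1, 0.6]
width: 0.6
grasp_force: 0.0
specimen_jar {'centre': [372.9, 241.2], 'score': 0.82}
brown_bottle {'centre': [148.6, 240.9], 'score': 0.71}
(251, 211) 79.1 88.5
(296, 233) 79.8 91.2
(272, 280) 79.6 88.1
(226, 256) 79.1 86.3
16.45 [-0.53140779  0.01083932 -0.30969758]
```

View pics/top1.png

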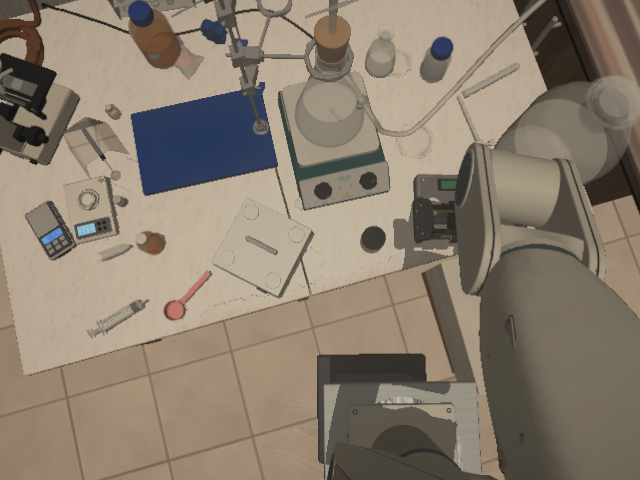

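The top view shows the lid level and in place, all four bosses at 79–80 mm. The jar at (373,238) and the bottle at (150,243) haven't moved, and the arm is clear, so I'm handing the job in.

```bash
python3 -c "
from h import *
print(ticket.close_job())"
```

```text
the job is handed in; nothing more can be done
None
```

The job is handed in, with no verdict shown: all four lid corners measured home (79–80 mm), the start key was held at about 10–16 N for over a second and released, and the jar and bottle stayed where they were.

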